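# Unlock the round tube rack

### The arm

A 6-joint arm with a two-finger parallel gripper is mounted at the origin on the work surface. World frame = base frame: x ahead of the robot, y to its left, z up, the work surface at z = 0. Lengths are in mm, angles in rad, forces in N, time in s.
With the tool pointing down it reaches from about 275 to 1000 mm from the base axis. Payload 8.4 kg.
Tool frame: the origin (TCP) lies on the centre line of the jaws, within the pads' length; the fingertips stand r.tip_reach ahead of it and the grasp point (between the pads) lies 11 mm behind it (r.tip_reach is the distance from the TCP to the fingertips, in mm); z points along the fingers, y is the line along which they close (so a half turn about z gives the same grasp; the last joint's range is limited). The gripper opens to 85 mm and grips with 20 to 120 N. Pads are 22 mm wide; open, the fingers measure 114 mm over their backs; the gripper's body (76 mm by 85 mm) begins 54 mm behind the grasp point. The pads swing forward as they close: fully open they stand 13 mm farther back than shut.
Start: joints at [-1.118, 0.353, 1.633, -0, 1.155, -0.002], TCP at [274.551, -561.471, 239.281] pointing down, gripper open.
Joint ranges: [-2.63, 2.63], [-0.92, 2.1], [0.06, 2.66], [-1.3, 4.44], [0, 2.69], [-3.02, 3.02]. Speed limits (rad/s): [2.22, 2.22, 2.79, 3.14, 3.14, 3.14].

### API

Orientations are given as [roll, pitch, yaw] about the fixed x, y, z axes, in that order (R = Rz(yaw) Ry(pitch) Rx(roll)).
In Python, from rig import r gives the robot as it stands.
- The arm moves only by the tool carry_out, never from a script. Its argument "targets" is a list of rows, each an object with "dp": the shift along the tool's x, y, z in mm, a list of three; "yaw": the turn about the tool's z in degrees. A call has 1 to 12 rows; each row is the pose to reach, as a shift and turn from the pose commanded when the call began, along the tool's axes at that moment; what a row does not reach only later rows make up. A row lasts 1/8 s, in which the tool goes at most 62.5 mm and 10.7 degrees, less where a joint would pass 70% of its speed; a pose out of reach is approached as far as the arm can. A call with a gripper value outside its range is refused whole. "fingers" is the opening, from -1 (shut) to 1 (fully open), so that 0 is half open, set as the call begins (left out, the last holds). The fingers move at their own pace and stop on an object; "grip_force" is the grip in N (left out, the last holds). Time passes only in rows, so rows that repeat a pose let the fingers close. It gives the time, the measured TCP pose, the force, the opening and the grip force at its end, in the units of the state.
- r.sense(): the state, without advancing time (a new reading comes with each control period).
- r.grab_frame(name): name is "scene" or "side" or "wrist"; returns the picture (480x640x3 uint8, red, green, blue); there is no depth.
- r.get_calibration(name): a dict with "fx", "fy", "cx", "cy" (pixels), "dist_coeffs" ([k1, k2, p1, p2, k3] as OpenCV has them; the pictures are not rectified), "rvec" (rotation vector, rad) and "tvec" (3), from world to camera coordinates, as OpenCV has them. Camera axes: x right, y down, z forward; pixel columns grow to the right and rows downward; lengths in mm; the calibration is good to about 2 mm. A picture is of the moment at which its call begins: read the wrist's pose just before it. get_calibration takes no time and is no camera call; for the wrist camera it gives the pose at the moment of the call.
- r.sign_off(): hands the job in; it is judged then, once.
The state is a dict: "clock": time; "qpos": joint angles; "qvel": joint speeds; "joint_efforts": joint torques, N m; "eef_pos": TCP position; "tcp_rot": TCP orientation; "contact_force": force on the tool from outside, world axes, zero at the start; "wrist_torque": the same for the moment, N m; "opening": opening from 0.0 (shut) to 1.0 (fully open); "grasp_force": force on a finger pad.
Only numpy, scipy, OpenCV 4.12 (cv2) and the standard library are available. Lean on these libraries where they do the work, as an engineer would, in place of code of your own. Each camera call takes 0.05 s, during which the arm holds its last target. There are 200 camera calls.

### The job

Unlock the round tube rack: pull the looped spring clip straight out sideways from the cross-drilled post in its middle, keep hold of it, and lay it flat in the square steel tray on the bench without dropping it from a height. Leave the clip of the square tube rack in its post.

Things in the scene. Friction and masses are not known exactly. Their poses are not given: they have to be found in the camera images.
- clip_grip (a point): Middle of the loop of the clip to pull: 5 mm steel wire, 65 g, flat and level. x: from the loop along the straight leg, through the post; z up. The loop is 29 mm wide (y) over two straight sides reaching 12 mm either way along x; grip these from above. From this point the post's axis is 42 mm and the leg's tip 66 mm along +x, the loop's end 22 mm along -x. 95 mm above the bench while seated.
- round_rack: Fixed. Origin: underside centre. Black plate 120 mm across, top 68 mm high, 25 mm under the clip; tube caps 6 mm proud, none under the loop. Aluminium hub 48 mm across, 93 mm high; post 20 mm across, 120 mm high, cross hole just above the hub. The loop stands on the rack's -x side (towards world -x, within 40 degrees). Pull it to -x: a springy side leg gives a few N, the leg is out after 35 mm.
- tray: Plain square open steel tray, fixed to the bench, 170 mm by 170 mm outside, 162 mm inside, walls 22 mm high and 4 mm thick, floor 4 mm thick. Origin: centre of its underside; x and y along its sides, z up. The clip, 89 mm long, fits in it at any angle if its length is centred.
- other_clip_grip (a point): The like clip in the post of the square tube rack (106 mm square black plate, otherwise of the same build and heights): to be left alone. The point and axes are as for the first clip.
Mind the look-alikes: they are no part of the job. Of the things like the tray, leave any that is blue; of the rest the larger one is meant.

How it is judged (in metres and radians):
On the way:
1. the round rack's clip is drawn right out of its post and held in the fingers (horizontal distance between clip_grip and round_rack above 0.082 m and contact force between the fingers and clip above 0.3 N), for 0.1 s.
At the end, for the whole second after the job is handed in: The round rack's clip lies flat (within 10 degrees) and at rest inside the steel tray, its loop's middle within 75 mm of the tray's centre along each side and less than 20 mm above the bench; the square rack's clip is within 12 mm of where it was, still in its post (x of clip_grip in the frame of tray between -0.075 and 0.075 m and y of clip_grip in the frame of tray between -0.075 and 0.075 m and height (world z) of clip_grip below 0.02 m and angle between the z axis of clip_grip and the z axis of tray, either way round below 0.17 rad and linear speed of clip below 0.02 m/s and distance of other_clip_grip from where it was at the start of the episode below 0.012 m); the robot touches nothing.
It fails at once if the clip of the square rack is pulled (moved more than 20 mm) (distance of other_clip_grip from where it was at the start of the episode above 0.02 m).
It fails at once if the pulled clip is let go more than 60 mm above the bench (horizontal distance between clip_grip and round_rack above 0.1 m and height (world z) of clip_grip above 0.06 m and contact force between the fingers and clip below 0.05 N).
It also fails if it takes over 40 s, if anything falls off the work surface, if the arm or the gripper's body presses on something with over 40 N, if the wrist force passes 120 N, or if a joint passes its speed limit or range.

## Working session

There is one attempt and no reset: what is moved stays moved. The work goes in short steps, Python scripts to look and compute and a tool call to move; the robot and the scene stay as the last step left them, time stands still between calls to the robot, and variables do not carry over. Pictures are saved under pics/ and viewed, at most 10 in all, crops included, and the job is handed in when it is done.

Besides the shell and the picture viewer there is one more tool, called after "Call:" by a JSON object that holds its "api" and its "payload", one argument or row to a line. carry_out: Moves the arm, as the interface text tells. Its arguments: {"type":"object","properties":{"targets":{"type":"array","items":{"type":"object","properties":{"dp":{"type":"array","items":{"type":"number"}},"yaw":{"type":"number"}}}},"fingers":{"type":"number"},"grip_force":{"type":"number"}},"required":["targets"]}

```bash
mkdir -p pics; ls
python3 - <<'E'
from rig import r
import cv2
s=r.sense();print(s['clock'],s['eef_pos'],s['tcp_rot'],r.tip_reach)
for n in("scene","side"):
    cv2.imwrite(f"pics/{n}0.png",r.grab_frame(n)[...,::-1]);print(r.get_calibration(n))
E
```

```text
pics
0.0 [ 274.32736805 -561.06359547  238.55102083] [-3.14019975e+00  5.86066161e-06  4.54755104e-01] 8.0
{'fx': 440.7621830093158, 'fy': 440.7621830093158, 'cx': 319.86836747624955, 'cy': 239.90892166222784, 'dist_coeffs': array([0.01841532, 0.        , 0.        , 0.        , 0.        ]), 'rvec': array([ 2.27917832,  0.85644579, -0.31770112]), 'tvec': array([-333.28513302, -138.93256983, 1329.65817326])}
{'fx': 514.5973738002225, 'fy': 514.5973738002225, 'cx': 333.8942024410481, 'cy': 241.7382981086733, 'dist_coeffs': array([-0.07081395,  0.        ,  0.        ,  0.        ,  0.        ]), 'rvec': array([ 0.42012324, -2.79951051,  1.10826829]), 'tvec': array([ 401.0418097 ,  140.66303333, 1236.06185172])}
```

View pics/scene0.png

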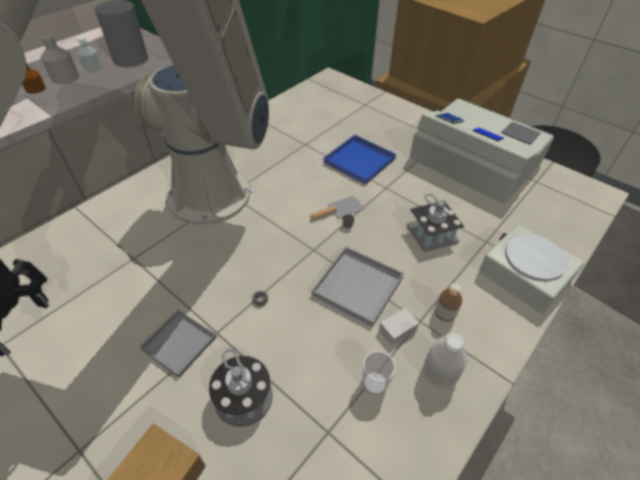

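View pics/side0.png

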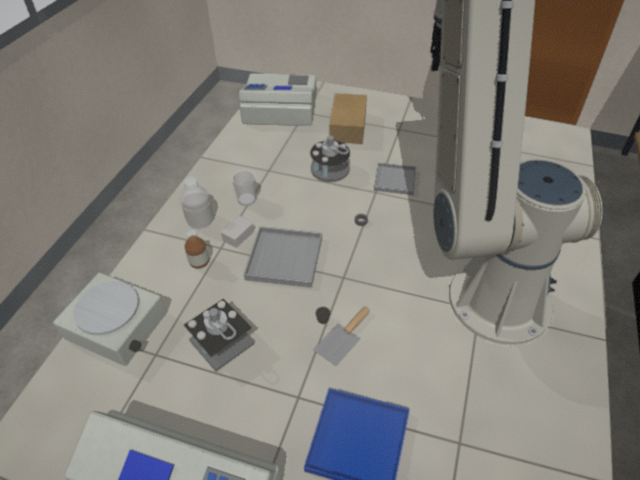

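The scene view shows the round rack at (239,385) with its loop near (233,360), the large steel tray at (358,285), the small one at (178,343), and the square rack at (436,220). The side view shows the round rack at (330,155) with its loop near (341,150), and the large tray at (284,256).

```bash
cat > h.py <<'E'
import cv2,numpy as np
from rig import r
def ray(c,uv):
    K=np.array([[c['fx'],0,c['cx']],[0,c['fy'],c['cy']],[0,0,1]])
    p=cv2.undistortPoints(np.array([[uv]],float),K,c['dist_coeffs'])[0,0]
    R=cv2.Rodrigues(c['rvec'])[0]
    return -R.T@c['tvec'],R.T@np.array([*p,1])
def onplane(c,uv,z):
    o,d=ray(c,uv);return o+d*(z-o[2])/d[2]
def totool(v,s):
    from scipy.spatial.transform import Rotation as Ro
    return Ro.from_euler('xyz',s['tcp_rot']).inv().apply(v)
E
python3 - <<'E'
from h import *
C={n:r.get_calibration(n) for n in("scene","side")}
def mask(n,box,lo,hi):
    im=cv2.imread(f"pics/{n}0.png");x0,y0,x1,y1=box
    m=cv2.inRange(im[y0:y1,x0:x1],lo,hi)
    c=max(cv2.findContours(m,0,2)[0],key=cv2.contourArea)
    return c.reshape(-1,2)+[x0,y0],m
# black plate of round rack: convex hull of dark top
for n,box in(("scene",(200,345,285,430)),("side",(300,130,360,185))):
    c,m=mask(n,box,(0,0,0),(60,60,60));P=np.array([onplane(C[n],p,68)[:2] for p in cv2.convexHull(c.astype(np.int32))[:,0]])
    (x,y),R=cv2.minEnclosingCircle(P.astype(np.float32));print(n,'plate',x,y,R)
for n,pts in(("scene",[(347,249),(403,279),(374,324),(312,290)]),("side",[(260,228),(322,232),(315,284),(246,276)])):
    P=np.array([onplane(C[n],p,22)[:2] for p in pts]);print(n,P.mean(0),np.linalg.norm(P-np.roll(P,1,0),axis=1),np.degrees(np.arctan2(*(P[1]-P[0])[::-1])))
for n,pt in(("scene",(232,359)),("side",(342,150))):print('loop',n,onplane(C[n],pt,95))
for n,pt in(("scene",(437,222)),("side",(219,328))):print('sq plate',n,onplane(C[n],pt,68))
a=cv2.imread("pics/scene0.png")[335:425,190:290];b=cv2.imread("pics/side0.png")[120:190,290:370]
cv2.imwrite("pics/crop.png",np.hstack([cv2.resize(a,(400,360),interpolation=2),cv2.resize(b,(400,360),interpolation=2)]))
E
```

```text
scene plate 542.6099853515625 -359.6273193359375 57.596160888671875
side plate 510.1734619140625 -325.03875732421875 39.973243713378906
scene [552.71437606  17.64767269] [159.87306452 166.28801957 152.67743864 170.80415081] 5.228408408874065
side [537.34362595  31.1811828 ] [165.78441157 165.65281325 175.27194729 170.74564571] -167.84956853261997
loop scene [ 504.88428053 -337.10537044   95.        ]
loop side [ 496.94771538 -334.00184556   95.        ]
sq plate scene [601.91701902 285.22016554  68.        ]
sq plate side [582.16859854 311.06885714  68.        ]
```

View pics/crop.png

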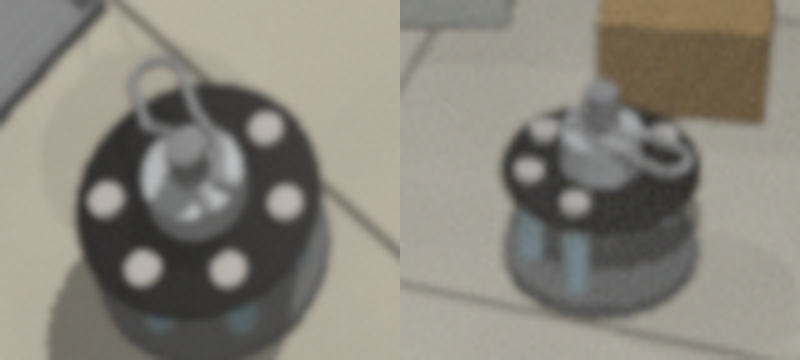

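The crops show the clip leg running from the loop, at scene (229,355) and side (357,151), through the post. The loop is near (500,-337) and the post near (540,-352), so clip yaw is about -22°. I'll move above the loop for a wrist view.

Call:
{"api": "carry_out", "payload": {
  "targets": [
    {"dp": [55,-20,0],"yaw": 9},
    {"dp": [110,-40,0],"yaw": 19},
    {"dp": [165,-60,0],"yaw": 29},
    {"dp": [220,-80,0],"yaw": 39},
    {"dp": [275,-103,0],"yaw": 48},
    {"dp": [275,-103,0],"yaw": 48},
    {"dp": [275,-103,0],"yaw": 48}
  ],
  "fingers": 0.2,
  "grip_force": 60
}}

```text
clock: 0.98
eef_pos: [476.1, -348.1, 239.0]
tcp_rot: [3.141, 0.001, -0.38]
contact_force: [-0.9, 1.2, -0.4]
opening: 0.598
grasp_force: 0.0
```

Run:
```python
from h import *
s=r.sense();c=r.get_calibration("wrist");im=r.grab_frame("wrist")
print(s['clock'],s['eef_pos'],s['tcp_rot'],s['opening'],c)
cv2.imwrite("pics/w1.png",im[...,::-1])
```

```text
0.975 [ 476.1291504  -348.06386032  238.99937171] [ 3.14130697e+00  6.95529611e-04 -3.80431482e-01] 0.5980515319250995 {'fx': 346.44336381257955, 'fy': 346.44336381257955, 'cx': 323.24955087575944, 'cy': 231.84612628653684, 'dist_coeffs': array([-0.04227552,  0.        ,  0.        ,  0.        ,  0.        ]), 'rvec': array([-1.66488593,  2.45659494,  0.34251465]), 'tvec': array([-145.96016511,  512.53884752,  535.251471  ])}
```

View pics/w1.png

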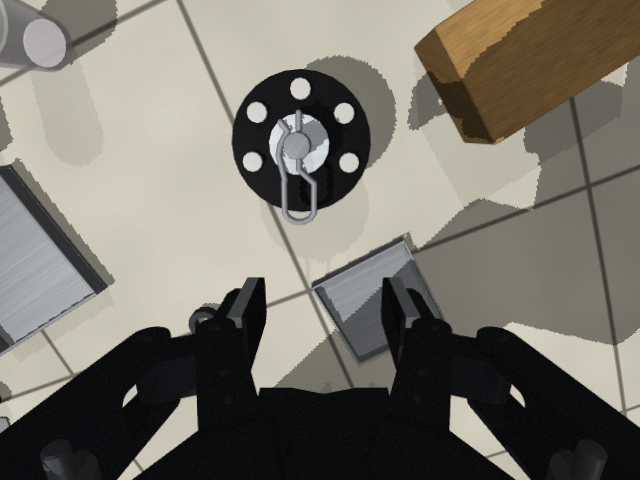

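The wrist view shows the round rack's plate at (301,140), the leg tip at (298,111), the loop sides at (286,195) and (315,195), and the loop end at (300,222).

Run:
```python
from h import *
s=r.sense();c=r.get_calibration("wrist")
P={k:onplane(c,p,z)[:2] for k,(p,z) in dict(tip=((298.5,111),95),end=((300,223.5),95),L=((285,193),95),Rt=((315,193),95),post=((297,145),120),plate=((301,140),68)).items()}
for k,v in P.items():print(k,v.round(1))
n=lambda v:np.linalg.norm(v)
print('len',n(P['tip']-P['end']),'width',n(P['L']-P['Rt']))
a=P['tip']-P['end'];print('yaw',np.degrees(np.arctan2(a[1],a[0])),np.degrees(s['tcp_rot'][2]))
m=P['end']+a/n(a)*22;print('grip',m,'d plate',n(m-P['plate']),'d post',n(m-P['post']), 'LR mid',(P['L']+P['Rt'])/2)
a2=P['plate']-(P['L']+P['Rt'])/2;print('yaw2',np.degrees(np.arctan2(a2[1],a2[0])))
print('move',totool([m[0],m[1],86]-s['eef_pos'],s))
```

```text
tip [ 562.1 -361.9]
end [ 479.4 -328.3]
L [ 507.6 -326.9]
Rt [ 498.5 -349.6]
post [ 539.  -352.9]
plate [ 541.6 -353.5]
len 89.23587236685583 width 24.4477334668098
yaw -22.083007074968265 -21.875182415459594
grip [ 499.74759707 -336.59152084] d plate 45.107676083477386 d post 42.49593517729941 LR mid [ 503.0065863  -338.28443304]
yaw2 -21.57293932668265
move [ 17.90193356 -20.14201302 153.01008468]
```

Length (89 mm), width (24+5 mm) and post distance (42.5 mm) all match the given sizes. Descending.

Call:
{"api": "carry_out", "payload": {
  "targets": [
    {"dp": [18,-20,40]},
    {"dp": [18,-20,85]},
    {"dp": [18,-20,120]},
    {"dp": [18,-20,140]},
    {"dp": [18,-20,152]},
    {"dp": [18,-20,153]}
  ]
}}

```text
schema error: expected keys dp, yaw
```

Call:
{"api": "carry_out", "payload": {
  "targets": [
    {"dp": [0,0,0]},
    {"dp": [0,0,0]},
    {"dp": [0,0,0]},
    {"dp": [0,0,0]},
    {"dp": [0,0,0]}
  ],
  "fingers": -1
}}

```text
schema error: expected keys dp, yaw
```

Run:
```python
from h import *
s=r.sense();print(s);cv2.imwrite("pics/w2.png",r.grab_frame("wrist")[...,::-1])
```

```text
{'clock': 1.025, 'qpos': array([-6.34687893e-01,  2.99237654e-01,  1.71074741e+00, -4.74889667e-04,
        1.13218151e+00,  1.31810410e+00]), 'qvel': array([-1.76877433e-02, -1.02421881e-03, -1.07275418e-03,  8.32974968e-04,
       -1.20047731e-05,  6.14082522e-03]), 'joint_efforts': array([ 1.31275669e+00, -5.61275840e+01, -3.37786889e+01,  7.27028400e-02,
        1.18544973e-03,  2.54435954e-02]), 'eef_pos': array([ 475.73973517, -348.6123482 ,  239.02740998]), 'tcp_rot': array([ 3.14131998e+00,  6.63191565e-04, -3.81793958e-01]), 'contact_force': array([-0.07372426, -0.1021564 , -0.49038435]), 'wrist_torque': array([-0.08601327, -0.01950848,  0.01573427]), 'grasp_force': 0.0, 'opening': 0.6010525584621305}
```

View pics/w2.png

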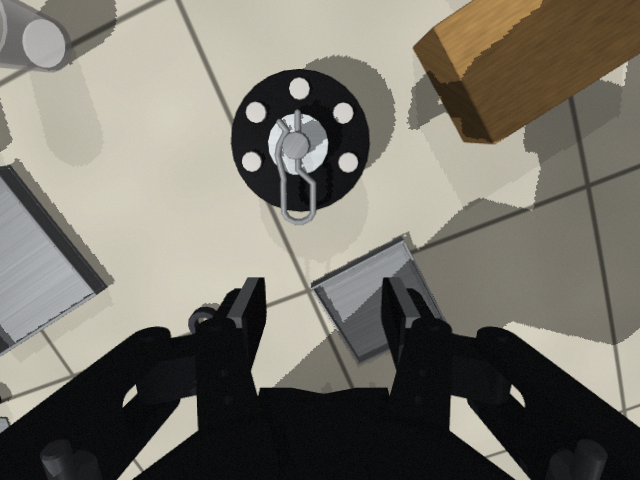

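Both moves were refused because every row needs a yaw. The view is unchanged, with the loop at (300,195), so I'll redo the descent.

Call:
{"api": "carry_out", "payload": {
  "targets": [
    {"dp": [18,-20,40],"yaw": 0},
    {"dp": [18,-20,85],"yaw": 0},
    {"dp": [18,-20,120],"yaw": 0},
    {"dp": [18,-20,140],"yaw": 0},
    {"dp": [18,-20,152],"yaw": 0},
    {"dp": [18,-20,153],"yaw": 0},
    {"dp": [18,-20,153],"yaw": 0}
  ]
}}

```text
clock: 1.95
eef_pos: [500.8, -337.0, 87.1]
tcp_rot: [3.141, -0.001, -0.383]
contact_force: [0.7, -0.1, 0.2]
opening: 0.598
grasp_force: 0.0
```

Run:
```python
from h import *
s=r.sense();print(s['eef_pos'],s['contact_force'],s['opening']);cv2.imwrite("pics/w3.png",r.grab_frame("wrist")[...,::-1])
```

```text
[ 500.80241289 -337.00079174   87.10547651] [ 0.69272282 -0.08060929  0.24456581] 0.5981338577533805
```

View pics/w3.png

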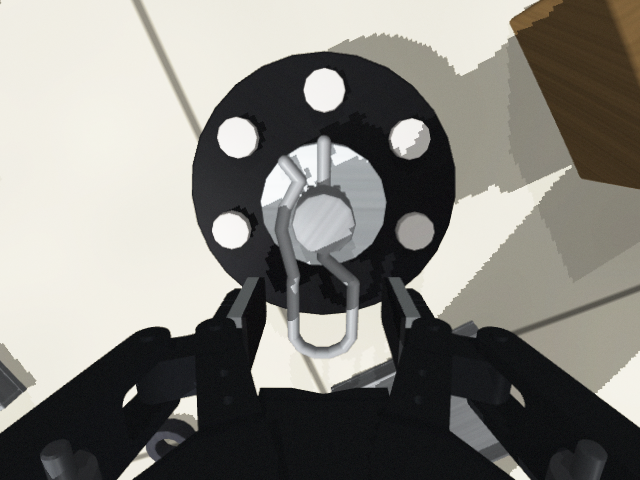

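The loop, with sides at x≈294 and 353 and its end at (322,352), sits centred between the pads at x≈258 and 390. Closing now.

Call:
{"api": "carry_out", "payload": {
  "targets": [
    {"dp": [0,0,0],"yaw": 0},
    {"dp": [0,0,0],"yaw": 0},
    {"dp": [0,0,0],"yaw": 0},
    {"dp": [0,0,0],"yaw": 0},
    {"dp": [0,0,0],"yaw": 0}
  ],
  "fingers": -1,
  "grip_force": 60
}}

```text
clock: 2.62
eef_pos: [500.9, -336.6, 86.7]
tcp_rot: [3.141, -0.001, -0.383]
contact_force: [0.1, -1.3, 5.8]
opening: 0.31
grasp_force: 59.3
```

Call:
{"api": "carry_out", "payload": {
  "targets": [
    {"dp": [-6,0,0],"yaw": 0},
    {"dp": [-14,0,0],"yaw": 0},
    {"dp": [-22,0,0],"yaw": 0},
    {"dp": [-30,0,0],"yaw": 0},
    {"dp": [-40,0,0],"yaw": 0},
    {"dp": [-52,0,0],"yaw": 0},
    {"dp": [-65,0,0],"yaw": 0},
    {"dp": [-70,0,0],"yaw": 0},
    {"dp": [-70,0,0],"yaw": 0}
  ]
}}

```text
clock: 3.75
eef_pos: [435.2, -310.0, 86.3]
tcp_rot: [-3.142, 0.0, -0.383]
contact_force: [0.3, -0.4, -0.7]
opening: 0.313
grasp_force: 59.0
```

Run:
```python
from h import *
s=r.sense();print(s['eef_pos'],s['contact_force'],s['opening'],s['grasp_force']);cv2.imwrite("pics/w4.png",r.grab_frame("wrist")[...,::-1])
```

```text
[ 435.15139236 -309.99875057   86.26355871] [ 0.34076419 -0.393186   -0.74323372] 0.31253582451898215 58.965924319345504
```

View pics/w4.png

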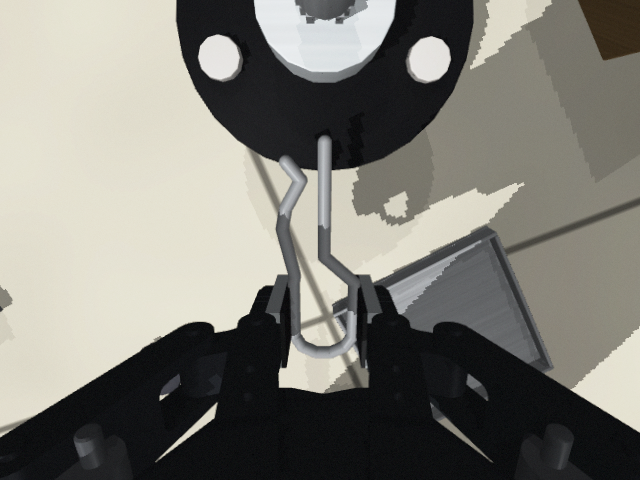

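The clip is fully out, held level and aligned: leg tip at (324,140), loop at (322,350). I'll lift and go to a viewpoint short of the big tray, turning towards its sides.

Call:
{"api": "carry_out", "payload": {
  "targets": [
    {"dp": [-15,0,-30],"yaw": 0},
    {"dp": [-30,-30,-70],"yaw": -4},
    {"dp": [-45,-75,-100],"yaw": -9},
    {"dp": [-63,-125,-114],"yaw": -14},
    {"dp": [-80,-175,-114],"yaw": -19},
    {"dp": [-97,-225,-114],"yaw": -24},
    {"dp": [-113,-265,-114],"yaw": -28},
    {"dp": [-123,-293,-114],"yaw": -30},
    {"dp": [-123,-293,-114],"yaw": -30},
    {"dp": [-123,-293,-114],"yaw": -30}
  ]
}}

```text
clock: 5.05
eef_pos: [431.3, 7.4, 200.4]
tcp_rot: [3.141, -0.0, 0.141]
contact_force: [-0.3, 0.1, -0.5]
opening: 0.315
grasp_force: 59.3
```

Run:
```python
from h import *
s=r.sense();c=r.get_calibration("wrist");print(s['eef_pos'],s['tcp_rot'],s['grasp_force']);cv2.imwrite("pics/w5.png",r.grab_frame("wrist")[...,::-1])
import pickle;pickle.dump((s,c),open('w5.pkl','wb'))
```

```text
[431.25073527   7.38180513 200.36462635] [ 3.14128430e+00 -2.01794886e-04  1.40969471e-01] 59.29986190167256
```

View pics/w5.png

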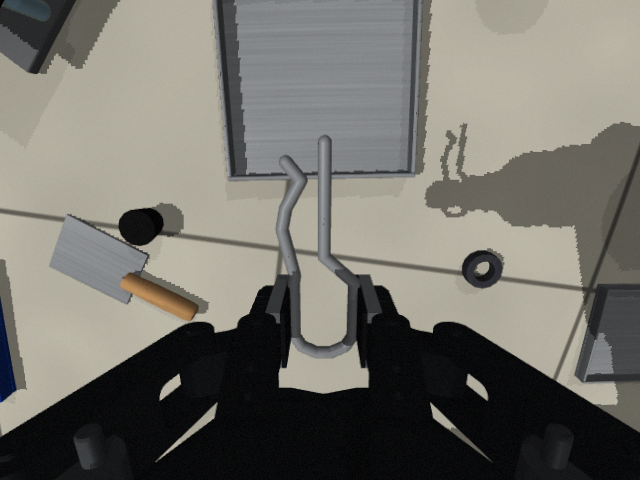

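The large tray's near rim runs from (229,179) to (416,173), closely square to the tool.

Run:
```python
from h import *
import pickle
s,c=pickle.load(open('w5.pkl','rb'))
A=onplane(c,(229,179),22);B=onplane(c,(416,173),22);print(A,B,np.linalg.norm(A-B))
e=(B-A)/np.linalg.norm(A-B);n=np.array([-e[1],e[0],0]);n*=np.sign(n[0]);ctr=(A+B)/2+85*n
print('ctr',ctr,'yaw',np.degrees(np.arctan2(n[1],n[0])),np.degrees(s['tcp_rot'][2]))
g=ctr-22*n;print('grip',g,totool([g[0],g[1],15]-s['eef_pos'],s))
```

```text
[448.12093698  97.43992305  22.        ] [477.38430322 -69.37865876  22.        ] 169.36582843370607
ctr [546.47422785  28.71710198  22.        ] yaw 9.949609865014226 8.076955712247502
grip [524.80510584  24.91589802  22.        ] [ 95.0525201   -4.27264923 185.38250258]
```

Call:
{"api": "carry_out", "payload": {
  "targets": [
    {"dp": [45,-4,20],"yaw": -2},
    {"dp": [90,-4,50],"yaw": -2},
    {"dp": [95,-4,95],"yaw": -2},
    {"dp": [95,-4,135],"yaw": -2},
    {"dp": [95,-4,165],"yaw": -2},
    {"dp": [95,-4,178],"yaw": -2},
    {"dp": [95,-4,184],"yaw": -2},
    {"dp": [95,-4,186],"yaw": -2},
    {"dp": [95,-4,186],"yaw": -2}
  ]
}}

```text
clock: 6.22
eef_pos: [525.2, 24.8, 15.1]
tcp_rot: [3.141, -0.001, 0.176]
contact_force: [0.7, 0.3, -0.9]
opening: 0.311
grasp_force: 59.3
```

Call:
{"api": "carry_out", "payload": {
  "targets": [
    {"dp": [0,0,1],"yaw": 0},
    {"dp": [0,0,2],"yaw": 0},
    {"dp": [0,0,2],"yaw": 0}
  ]
}}

```text
clock: 6.6
eef_pos: [524.5, 24.9, 12.4]
tcp_rot: [-3.142, -0.0, 0.176]
contact_force: [-0.2, -0.4, -1.2]
opening: 0.307
grasp_force: 59.3
```

Call:
{"api": "carry_out", "payload": {
  "targets": [
    {"dp": [0,0,0],"yaw": 0},
    {"dp": [0,0,0],"yaw": 0},
    {"dp": [0,0,0],"yaw": 0},
    {"dp": [0,0,0],"yaw": 0},
    {"dp": [0,0,0],"yaw": 0}
  ],
  "fingers": 0.2
}}

```text
clock: 7.22
eef_pos: [524.5, 24.8, 12.3]
tcp_rot: [3.142, -0.0, 0.175]
contact_force: [-0.8, -0.8, -0.3]
opening: 0.596
grasp_force: 0.0
```

Call:
{"api": "carry_out", "payload": {
  "targets": [
    {"dp": [0,0,-10],"yaw": 0},
    {"dp": [0,0,-35],"yaw": 0},
    {"dp": [0,0,-80],"yaw": 0},
    {"dp": [0,0,-130],"yaw": 0},
    {"dp": [-40,0,-180],"yaw": 0},
    {"dp": [-80,0,-200],"yaw": 0},
    {"dp": [-100,0,-200],"yaw": 0},
    {"dp": [-100,0,-200],"yaw": 0}
  ]
}}

```text
clock: 8.22
eef_pos: [425.1, 7.3, 212.2]
tcp_rot: [3.142, -0.0, 0.175]
contact_force: [0.0, -0.3, -0.5]
opening: 0.603
grasp_force: 0.0
```

Run:
```python
from h import *
s=r.sense();print(s['clock'],s['eef_pos'],s['contact_force'],s['grasp_force']);cv2.imwrite("pics/w6.png",r.grab_frame("wrist")[...,::-1])
```

```text
8.225 [425.10545741   7.25177693 212.1919856 ] [ 0.018525   -0.31086107 -0.48381434] 0.0
```

View pics/w6.png

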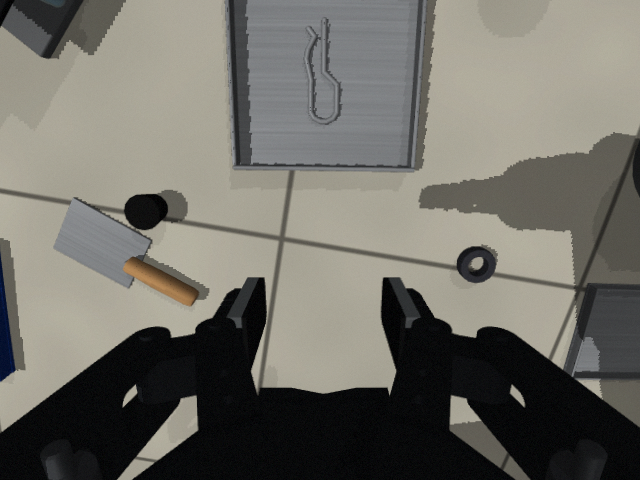

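The clip lies flat on the tray floor, loop at (323,110) and tip at (324,20), well inside the walls, and the gripper is clear of it.

```bash
python3 -c "
from rig import r
print(r.sign_off())"
```

```text
the job is handed in; nothing more can be done
None
```

I pulled the round rack's clip, laid it flat in the large steel tray and handed the job in after about 8 s of robot time; the square rack's clip was never approached, and no verdict was returned.

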